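# Close a watch's screw back with a click wrench

## Task

Set the click wrench fully down over the key on the watch's screw back, then turn it clockwise (seen from above) by the grip end of its handle until its hinge breaks over at the set torque. Stop there without forcing it on past the click, let go so that the handle springs straight, and leave the wrench sitting on the key without disturbing the other things on the tiles.

Things in the scene. Friction and masses are not known exactly. Their poses are not given: they have to be found in the camera images.
- wrench: Click wrench, loose, 0.4 to 0.5 kg, lying flat on the tiles left or right of the holder. Steel block head 52 (x) x 40 (y) x 26 mm high, a dark disc 30 mm across and 4 mm high on top. Origin: centre of the head's underside; z up, handle to -x. Its centre of mass is in the head, 10 mm behind the origin: carry it by the head's flat sides, 40 mm apart.
- pocket (a point): Same point and axes as the wrench's origin: centre of the mouth of the pocket in the head's underside, 40 mm (x) x 11 mm (y), 13 mm deep.
- handle_end (a point): Point to push or hold when turning: on the centre line of the handle's black round grip (16 mm across), 130 mm behind the head's centre, 10 mm above the head's underside. The grip runs from 115 to 167 mm behind the head's centre; the rest of the handle is a slim aluminium bar. x points from the grip to the head.
- click (a joint): Vertical break-over hinge of the handle, 34 mm behind the head's centre (rad). A preloaded spring holds it at 0 (straight) until about 7.5 N pushes clockwise (from above) at handle_end; then it gives way clockwise, the resistance falling to about 4 N, to a hard stop at 0.20. Let go, it springs back to 0. It cannot bend counterclockwise.
- caseback: Steel screw back of the watch with an aluminium closing die (disc 52 mm across) on it. Origin: centre of the disc's top face, 50 mm above the tiles; z up, x along the key. It turns easily (under 1 N at handle_end) clockwise from above by an unknown 0.3 to 0.8 rad, then it is home and stops dead.
- key (a point): Foot of the key, same point and axes as the caseback's origin. The key is a straight bar on the disc, 37 mm long (x) x 8 mm wide (y) x 11 mm high, with rounded top. The wrench's pocket fits over it either way round, 1.5 mm play on each side; the head's underside then rests on the disc.
- cushion (a joint): Twist of the watch on its rubber seat in the holder (rad), 0 at rest, positive clockwise seen from above; springy, 15 N m per rad, so it shows the torque on the screw back: about 0.065 when the wrench clicks. Above 0.10 (1.5 N m) the watch is over-tightened and damaged.
- holder: The black plastic watch holder, fixed to the tiles, 104 x 92 x 20 mm with two 19 mm high jaws on it beside the watch; origin at the centre of its underside, straight below the key.
- opener: Bystander: chrome case opener, lying like the wrench on the other side of the holder, but with a round head 48 mm across and 22 mm high and a straight round bar without hinge, reaching 160 mm to its -x. Origin under the head's centre.
- tweezer: Bystander: flat steel tweezer, 120 mm long, lying on the tiles between the robot and the holder. Origin at its middle.
- blower: Bystander: white silicone dust blower, 105 mm high, 56 mm across, standing far to the left. Origin under its centre.
- loupe: Bystander: black eye loupe, 38 mm across, 30 mm high, standing beyond the holder, right. Origin under its centre.
- screwdriver: Bystander: screwdriver, 130 mm long, lying far to the right. Origin at its underside.
- partscup: Bystander: glass parts dish, 60 mm across, 20 mm high, beyond the holder, left. Origin under its centre.
There are look-alikes about, which are no part of the job. Leave any orange look-alike of the wrench alone.

How it is judged:
By the outcome, as a careful person would: the job done as asked, in the order asked, and still so for the second after the job is handed in, with the robot touching nothing.
It also fails if it takes over 70 s, if anything falls off the work surface, if the arm or the gripper's body presses on something with over 40 N, if the wrist force passes 120 N, or if a joint passes its speed limit or range.

## Robot

A 6-joint arm with a two-finger parallel gripper is mounted at the origin on the work surface. World frame = base frame: x ahead of the robot, y to its left, z up, the work surface at z = 0. Lengths are in mm, angles in degrees, forces in N, time in s.
With the tool pointing down it reaches from about 300 to 850 mm from the base axis. Payload 4.2 kg.
Tool frame: the origin (TCP) lies at the very end of the fingers, on their centre line; the grasp point (between the pads) lies 19 mm behind it (env.grip_point_offset is the distance from the TCP to the grasp point, in mm); z points along the fingers, y is the line along which they close (so a half turn about z gives the same grasp; the last joint's range is limited). The gripper opens to 91 mm and grips with 3 to 60 N. Pads are 32 mm wide; open, the fingers measure 118 mm over their backs; the gripper's body (76 mm by 178 mm) begins 60 mm behind the grasp point.
Start: joints at [-77.177, 18.312, 89.639, -0, 72.044, -1.146], TCP at [138.803, -558.012, 213.976] pointing down, gripper open.
Joint ranges: [-177.97, 177.97], [-48.28, 115.42], [12.27, 149.76], [-77.06, 257.06], [2.81, 150.46], [-146.56, 146.56]. Speed limits (degrees/s): [147.25, 147.25, 180, 180, 180, 180].

## Interface

Orientations are given as [roll, pitch, yaw] about the fixed x, y, z axes, in that order (R = Rz(yaw) Ry(pitch) Rx(roll)).
In Python, from workcell import env gives the robot as it stands. The module is installed in compiled form; this text tells all that it offers.
- The arm moves only by the tool arm_command, never from a script. Its argument "rows" is a list of rows, each an object with "delta_pos": the shift along the tool's x, y, z in mm, a list of three; "roll": the turn about the tool's z in units of 5 degrees (1.0 is 5 degrees); "jaw": the opening in per cent of the stroke, from 0 (shut) to 100 (fully open). A call has 1 to 20 rows; each row is the pose to reach, as a shift and turn from the pose commanded when the call began, along the tool's axes at that moment; what a row does not reach only later rows make up. A row lasts 1/12 s, in which the tool goes at most 41.7 mm and 7.16 degrees, less where a joint would pass 70% of its speed; a pose out of reach is approached as far as the arm can. A call with a gripper value outside its range is refused whole. The fingers move at their own pace and stop on an object; "squeeze" is the grip in N (left out, the last holds). Time passes only in rows, so rows that repeat a pose let the fingers close. It gives the time, the measured TCP pose, the force, the opening and the grip force at its end, in the units of the state.
- env.state(): the state, without advancing time (a new reading comes with each control period).
- env.grab_frame(name): name is "side" or "top" or "wrist"; returns a dict with "img" (400x640x3 uint8, blue, green, red), "z_map" (400x640 float32, mm along the optical axis (not along the pixel's ray), 0 where there is no reading), "fov_y" (degrees; the focal length in pixels is half the picture's height over the tangent of half this angle, whatever the lens; pixels are square), "cx", "cy" (the principal point, pixels), "R" (3x3) and "t" (3): a world point X has camera coordinates R X + t; the wrist camera has in their place "T_tool_cam" (4x4, takes a point from camera to tool coordinates, whose origin is the TCP and whose axes are the flange's). Camera axes: x right, y down, z forward; pixel columns grow to the right and rows downward; lengths in mm; the calibration is good to about 2 mm. The wrist camera is an equidistant fisheye: a pixel r from the principal point sees the ray r / f radians off the axis. A picture is of the moment at which its call begins: read the wrist's pose just before it.
- env.job_done(): hands the job in; it is judged then, once.
The state is a dict: "time_s": time; "qpos": joint angles; "qvel": joint speeds; "effort": joint torques, N m; "ee_pos": TCP position; "ee_rot": TCP orientation; "force": force on the tool from outside, world axes, zero at the start; "torque": the same for the moment, N m; "gripper_width": finger opening in mm; "gripper_force": force on a finger pad.
Only numpy, scipy, OpenCV 4.12 (cv2) and the standard library are available. Lean on these libraries where they do the work, as an engineer would, in place of code of your own. Each camera call takes 0.05 s, during which the arm holds its last target. There are 200 camera calls.

## Working session

There is one attempt and no reset: what is moved stays moved. The work goes in short steps, Python scripts to look and compute and a tool call to move; the robot and the scene stay as the last step left them, time stands still between calls to the robot, and variables do not carry over. Pictures are saved under pics/ and viewed, at most 10 in all, crops included, and the job is handed in when it is done.

Besides the shell and the picture viewer there is one more tool, called after ">>>" as a command line: name --argument value ..., lists and objects as JSON in quotes. arm_command: Moves the arm, as the interface text tells. Its arguments: {"type":"object","properties":{"rows":{"type":"array"},"squeeze":{"type":"number"}},"required":["rows"]}

```bash
mkdir -p pics
cat > h.py <<'E'
import numpy as np, cv2
from workcell import env
from scipy.spatial.transform import Rotation as Ro
def foc(d): return 200/np.tan(np.radians(d["fov_y"])/2)
def snap(name,fn=None):
    s=env.state(); d=env.grab_frame(name); d["s"]=s
    if fn: cv2.imwrite("pics/"+fn,d["img"])
    return d
def ray(d,u,v):
    """origin, direction in world; direction has unit optical-axis comp (pinhole)"""
    f=foc(d); x=(u-d["cx"])/f; y=(v-d["cy"])/f
    if "R" in d:
        R=np.array(d["R"]); return -R.T@np.array(d["t"]), R.T@np.array([x,y,1.])
    r=np.hypot(x,y); k=np.sin(r)/r if r>1e-9 else 1
    c=np.array([x*k,y*k,np.cos(r)])
    T=np.array(d["T_tool_cam"]); Rw=Ro.from_euler('xyz',d["s"]["ee_rot"],degrees=True).as_matrix()
    return Rw@T[:3,3]+np.array(d["s"]["ee_pos"]), Rw@T[:3,:3]@c
def onz(d,u,v,z):
    o,r=ray(d,u,v); return o+r*(z-o[2])/r[2]
def cloud(d):
    f=foc(d); v,u=np.mgrid[0:400,0:640]; z=d["z_map"].astype(float)
    R=np.array(d["R"]); P=np.stack([(u-d["cx"])/f*z,(v-d["cy"])/f*z,z],-1)
    return (P-np.array(d["t"]))@R
E
python3 - <<'E'
from h import *
s=env.state(); print(s["ee_pos"],s["ee_rot"],s["force"],s["time_s"],s["gripper_width"])
for n in("top","side","wrist"):
    d=snap(n,n+"0.png"); print(n,d["fov_y"],d["cx"],d["cy"], (-np.array(d["R"]).T@d["t"]) if "R" in d else d["T_tool_cam"])
E
```

```text
[ 138.67531269 -557.51494383  213.13200815] [-1.79900536e+02 -1.38804990e-03  1.39671119e+01] [-0.20988924  0.19640015  0.65256108] 0.0 91.57019260599404
top 51.25350819276825 317.46248216490585 197.06477869390446 [ 465.93295082  -11.06432111 1092.46259709]
side 48.57359549810715 320.61695891213446 193.03000212279971 [-127.04498207  620.33506043  657.45424617]
wrist 65.70646984690485 316.1672572973319 198.5422657993935 [[ 1.15356304e-03 -9.62929889e-01 -2.69749324e-01  7.56731631e+01]
 [ 9.99999302e-01  1.04151955e-03  5.58488639e-04 -2.50143570e-01]
 [-2.56836209e-04 -2.69749780e-01  9.62930418e-01 -1.70614726e+02]
 [ 0.00000000e+00  0.00000000e+00  0.00000000e+00  1.00000000e+00]]
```

View pics/top0.png

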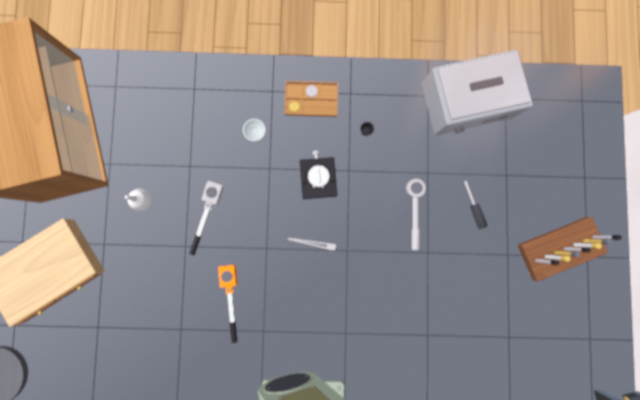

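View pics/side0.png

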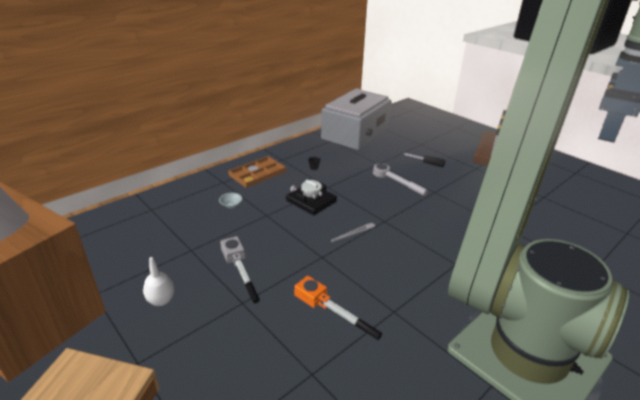

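Candidates for the wrench in the top view: a steel block head with black grip at (211,192), the orange look-alike at (228,278), and the chrome opener with round head at (416,188). I choose (211,192). Next I measure it and check it in a close crop.

Run:
```python
from h import *
d=snap("top"); im=d["img"]; P=cloud(d)
a=cv2.resize(im[165:270,170:250],None,fx=5,fy=5,interpolation=cv2.INTER_CUBIC)
b=cv2.resize(im[145:210,290:350],None,fx=6,fy=6,interpolation=cv2.INTER_CUBIC)
c=np.zeros((530,770,3),np.uint8); c[:525,:400]=a; c[:390,405:765]=b; cv2.imwrite("pics/crop1.png",c)
hsv=cv2.cvtColor(im,cv2.COLOR_BGR2HSV)
g=hsv[...,2]
# wrench: head by height
roi=np.zeros(g.shape,bool); roi[165:270,170:250]=1
m=roi&(g>130); 
n,l,st,ce=cv2.connectedComponentsWithStats(m.astype(np.uint8))
for i in range(1,n):
    if st[i,4]>15: print("bright",st[i],ce[i])
m2=roi&(P[...,2]>15)&(P[...,2]<45)
n,l,st,ce=cv2.connectedComponentsWithStats(m2.astype(np.uint8))
for i in range(1,n):
    if st[i,4]>15: print("high",st[i],ce[i],onz(d,*ce[i],26), P[l==i].mean(0), cv2.minAreaRect(np.argwhere(l==i)[:,::-1].astype(np.float32)))
k=roi&(g<45); ys,xs=np.nonzero(k); print("grip",xs.mean(),ys.mean(),len(xs))
k2=k&(np.arange(400)[:,None]>225); ys,xs=np.nonzero(k2); print("grip",xs.mean(),ys.mean(),ys.min(),ys.max(),onz(d,xs.mean(),ys.mean(),16))
roi[:]=0; roi[145:210,290:350]=1
m=roi&(P[...,2]>44); ys,xs=np.nonzero(m); print("disc",len(xs),xs.mean(),ys.mean(),np.percentile(P[m][:,2],[5,50,95]),onz(d,xs.mean(),ys.mean(),50))
m=roi&(hsv[...,2]>170);ys,xs=np.nonzero(m); print("discw",len(xs),xs.mean(),ys.mean(),onz(d,xs.mean(),ys.mean(),50))
```

```text
bright [ 170  165   80  105 6702] [208.37839451 207.35123844]
bright [ 185  247   65   23 1334] [218.12518741 258.994003  ]
high [201 181  22  37 385] [211.12727273 194.91688312] [562.66790132 250.81098087  26.        ] [562.71232424 250.93518434  25.47473449] ((209.3354034423828, 199.88308715820312), (16.308185577392578, 35.8336296081543), 19.44003677368164)
high [189 224  13  32 107] [195.10280374 242.35514019] [440.86815605 285.22363591  26.        ] [440.70268742 287.69178275  17.072026  ] ((196.2000274658203, 239.4000244140625), (5.0596442222595215, 32.25522994995117), 18.43494987487793)
high [218 266  17   4  59] [226.86440678 267.66101695] [379.58374454 202.00624852  26.        ] [379.53778572 202.11924124  25.40945607] ((226.0, 267.5), (3.0, 16.0), 90.0)
grip nan nan 0<stdin>:18: RuntimeWarning: Mean of empty slice.
  ret = ret.dtype.type(ret / rcount)
<stdin>:19: RuntimeWarning: Mean of empty slice.
Traceback (most recent call last):
ValueError: zero-size array to reduction operation minimum which has no identity
```

View pics/crop1.png

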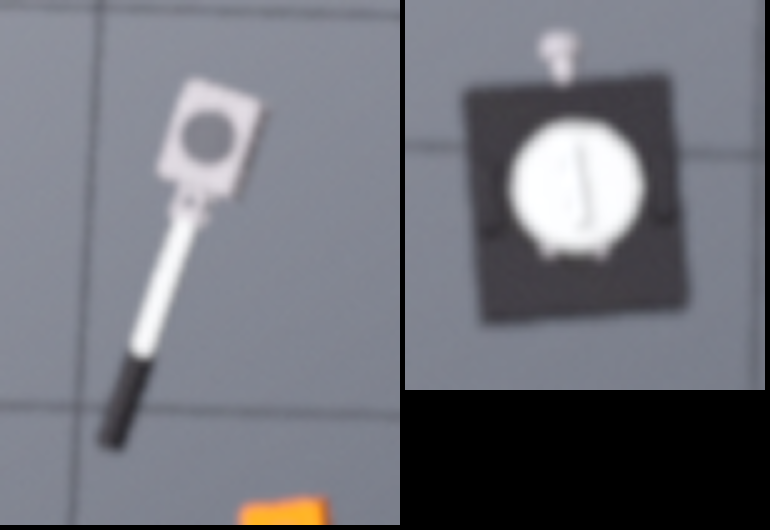

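The crop shows the steel block head with its dark disc at about (211.6,192.2), the black grip near (195,245) and the slim aluminium bar between them, so this is the right wrench. The white die is at about (318.7,176), with the key nearly along the image's vertical.

```bash
cat >> h.py <<'E'
def togo(target,yaw):
    """shift in present tool axes (mm) and roll units to reach TCP target / yaw"""
    s=env.state(); R=Ro.from_euler('xyz',s["ee_rot"],degrees=True).as_matrix()
    d=R.T@(np.array(target)-s["ee_pos"]); dy=(yaw-s["ee_rot"][2]+180)%360-180
    print("delta",d.round(1),"roll",round(-dy/5,2),"force",np.round(s["force"],1),"t",round(s["time_s"],2))
E
python3 - <<'E'
from h import *
d=snap("top")
h=onz(d,211.6,192.2,30); g=onz(d,195,244.8,14); k=onz(d,318.7,176,50)
a=np.degrees(np.arctan2(*(h-g)[1::-1])); print(h,g,np.hypot(*(h-g)[:2]),a,"key",k)
togo([h[0],h[1],150],a+180)
E
```

```text
[569.30339721 248.97515806  30.        ] [434.359406   288.48579005  14.        ] 140.6092842085423 -16.319651960190335 key [615.96504104 -23.138877    50.        ]
delta [ 612.6 -678.9   64.1] roll -29.94 force [ 0.6  0.2 -0.3] t 0.25
```

>>> arm_command --rows '[{"delta_pos": [613,-679,64],"roll": -30,"jaw": 85},{"delta_pos": [613,-679,64],"roll": -30,"jaw": 85},{"delta_pos": [613,-679,64],"roll": -30,"jaw": 85},{"delta_pos": [613,-679,64],"roll": -30,"jaw": 85},{"delta_pos": [613,-679,64],"roll": -30,"jaw": 85},{"delta_pos": [613,-679,64],"roll": -30,"jaw": 85},{"delta_pos": [613,-679,64],"roll": -30,"jaw": 85},{"delta_pos": [613,-679,64],"roll": -30,"jaw": 85},{"delta_pos": [613,-679,64],"roll": -30,"jaw": 85},{"delta_pos": [613,-679,64],"roll": -30,"jaw": 85},{"delta_pos": [613,-679,64],"roll": -30,"jaw": 85},{"delta_pos": [613,-679,64],"roll": -30,"jaw": 85},{"delta_pos": [613,-679,64],"roll": -30,"jaw": 85},{"delta_pos": [613,-679,64],"roll": -30,"jaw": 85},{"delta_pos": [613,-679,64],"roll": -30,"jaw": 85},{"delta_pos": [613,-679,64],"roll": -30,"jaw": 85},{"delta_pos": [613,-679,64],"roll": -30,"jaw": 85},{"delta_pos": [613,-679,64],"roll": -30,"jaw": 85},{"delta_pos": [613,-679,64],"roll": -30,"jaw": 85},{"delta_pos": [613,-679,64],"roll": -30,"jaw": 85}]'

```text
time_s: 1.92
ee_pos: [530.9, 177.4, 155.5]
ee_rot: [-180.0, 0.0, 157.6]
force: [0.2, -0.4, 1.3]
gripper_width: 77.2
gripper_force: 0.0
```

Run:
```python
from h import *
togo([569.3,249,150],163.7)
```

```text
delta [-8.2 80.8  5.5] roll -1.22 force [ 0.2 -0.4  1.3] t 1.92
```

>>> arm_command --rows '[{"delta_pos": [-8,81,5],"roll": -1.2,"jaw": 85},{"delta_pos": [-8,81,5],"roll": -1.2,"jaw": 85},{"delta_pos": [-8,81,5],"roll": -1.2,"jaw": 85},{"delta_pos": [-8,81,5],"roll": -1.2,"jaw": 85},{"delta_pos": [-8,81,5],"roll": -1.2,"jaw": 85}]'

```text
time_s: 2.33
ee_pos: [568.5, 246.3, 150.2]
ee_rot: [-179.9, -0.1, 163.2]
force: [0.1, -0.7, 0.3]
gripper_width: 77.2
gripper_force: 0.0
```

Run:
```python
from h import *
d=snap("wrist","w1.png"); print(d["s"]["ee_pos"],d["s"]["ee_rot"],d["s"]["qvel"])
```

```text
[568.49394105 246.32836304 150.18874321] [-1.79906078e+02 -6.63457248e-02  1.63226252e+02] [-1.00730723 -1.38002437  1.09910273  0.0662359  -0.22824515  0.16524745]
```

View pics/w1.png

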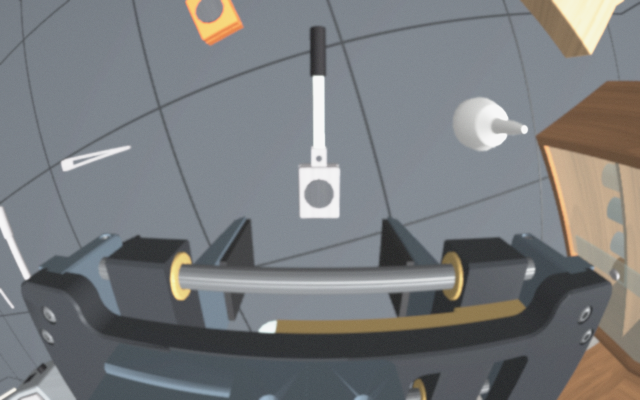

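The wrist view shows the wrench's head at about (319,192), dark disc centred, with the grip at (318,50). The jaws straddle the handle line and the axis is well aligned. I refine the head and axis from the disc and grip masks.

Run:
```python
from h import *
d=snap("wrist"); im=d["img"]; g=cv2.cvtColor(im,cv2.COLOR_BGR2GRAY)
h=g[165:218,299:340]; m=(h<150).astype(np.uint8); m[:8]=0;m[-8:]=0;m[:,:3]=0;m[:,-3:]=0
c=np.argwhere(m).mean(0)+[165,299]; print("disc",c[::-1],m.sum(), (m.sum()*4/np.pi)**.5)
q=(g[20:90,300:335]<60); p=np.argwhere(q).mean(0)+[20,300]
H=onz(d,c[1],c[0],30); G=onz(d,p[1],p[0],14); print(d["s"]["ee_pos"],H,G,np.hypot(*(H-G)[:2]))
a=np.degrees(np.arctan2(*(H-G)[1::-1])); print(a)
x=np.array([np.cos(np.radians(a)),np.sin(np.radians(a))])
T=H[:2]-9*x; print(T); togo([*T,4],a+180)
```

```text
disc [319.03804348 193.16123188] 552 26.510907730475957
[568.48947809 245.82166493 150.61691007] [568.65658247 248.51670865  30.        ] [432.0456922  283.65061814  14.        ] 141.05646719380314
-14.422895421702941
[559.9402291  250.75840087]
delta [  9.7   2.6 146.9] roll -0.49 force [0.3 0.7 0.1] t 2.43
```

>>> arm_command --rows '[{"delta_pos": [9.7,2.6,40],"roll": -0.45,"jaw": 85},{"delta_pos": [9.7,2.6,80],"roll": -0.45,"jaw": 85},{"delta_pos": [9.7,2.6,105],"roll": -0.45,"jaw": 85},{"delta_pos": [9.7,2.6,120],"roll": -0.45,"jaw": 85},{"delta_pos": [9.7,2.6,120],"roll": -0.45,"jaw": 85},{"delta_pos": [9.7,2.6,120],"roll": -0.45,"jaw": 85}]'

```text
time_s: 2.93
ee_pos: [560.3, 251.0, 31.0]
ee_rot: [-180.0, -0.0, 165.4]
force: [0.0, -0.5, 1.1]
gripper_width: 77.6
gripper_force: 0.0
```

Run:
```python
from h import *
togo([560,250.8,4],165.5); print(env.state()["ee_pos"],env.state()["ee_rot"])
```

```text
delta [ 0.3 -0.2 27. ] roll -0.02 force [ 0.  -0.5  1.1] t 2.93
[560.33888951 250.96113953  30.95365966] [-1.79958695e+02 -3.89230187e-02  1.65380670e+02]
```

>>> arm_command --rows '[{"delta_pos": [0,0,15],"roll": 0,"jaw": 85},{"delta_pos": [0,0,24],"roll": 0,"jaw": 85},{"delta_pos": [0,0,26],"roll": 0,"jaw": 85},{"delta_pos": [0,0,26],"roll": 0,"jaw": 30},{"delta_pos": [0,0,26],"roll": 0,"jaw": 30},{"delta_pos": [0,0,26],"roll": 0,"jaw": 30},{"delta_pos": [0,0,26],"roll": 0,"jaw": 30},{"delta_pos": [0,0,26],"roll": 0,"jaw": 30},{"delta_pos": [0,0,26],"roll": 0,"jaw": 30},{"delta_pos": [0,0,26],"roll": 0,"jaw": 30},{"delta_pos": [0,0,26],"roll": 0,"jaw": 30},{"delta_pos": [0,0,26],"roll": 0,"jaw": 30}]' --squeeze 40

```text
time_s: 3.93
ee_pos: [560.7, 251.8, 5.1]
ee_rot: [-180.0, 0.0, 165.5]
force: [-0.2, -1.6, 4.2]
gripper_width: 40.1
gripper_force: 39.6
```

>>> arm_command --rows '[{"delta_pos": [0,0,-10],"roll": 0,"jaw": 30},{"delta_pos": [0,0,-30],"roll": 0,"jaw": 30},{"delta_pos": [0,0,-60],"roll": 0,"jaw": 30},{"delta_pos": [-12,-15,-90],"roll": -0.4,"jaw": 30},{"delta_pos": [-30,-36,-120],"roll": -1.0,"jaw": 30},{"delta_pos": [-48,-58,-140],"roll": -1.6,"jaw": 30},{"delta_pos": [-66,-80,-145],"roll": -2.2,"jaw": 30},{"delta_pos": [-84,-102,-145],"roll": -2.8,"jaw": 30},{"delta_pos": [-102,-124,-145],"roll": -3.4,"jaw": 30},{"delta_pos": [-115,-140,-145],"roll": -3.9,"jaw": 30},{"delta_pos": [-120,-146,-145],"roll": -4.1,"jaw": 30},{"delta_pos": [-120,-146,-145],"roll": -4.1,"jaw": 30},{"delta_pos": [-120,-146,-145],"roll": -4.1,"jaw": 30},{"delta_pos": [-120,-146,-145],"roll": -4.1,"jaw": 30}]' --squeeze 40

```text
time_s: 5.1
ee_pos: [639.3, 81.6, 149.2]
ee_rot: [180.0, -0.1, -174.0]
force: [0.0, -0.8, -4.5]
gripper_width: 40.0
gripper_force: 39.6
```

Run:
```python
from h import *
d=snap("wrist"); print(d["s"]["ee_pos"],d["s"]["ee_rot"],d["s"]["gripper_width"])
np.savez("w2.npz",img=d["img"],z=d["z_map"])
im=d["img"]; c=cv2.resize(im[110:230,140:400],None,fx=3,fy=3,interpolation=cv2.INTER_CUBIC); cv2.imwrite("pics/w2.png",c)
```

```text
[639.33599783  81.59237444 149.19952977] [ 1.79952015e+02 -9.55485399e-02 -1.74043459e+02] 39.97380520395842
```

View pics/w2.png

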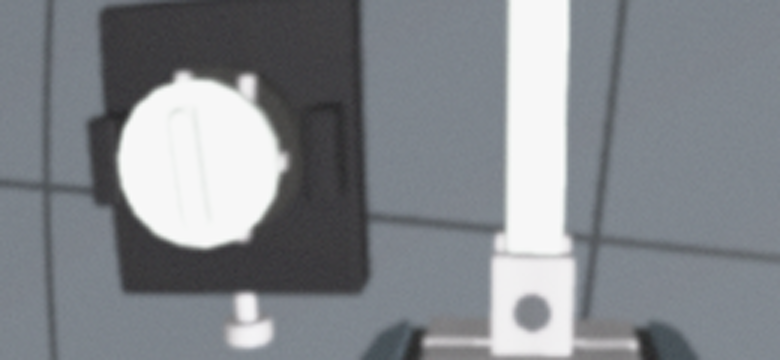

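The wrist crop shows the white die centred at about crop (200,163), or px (206.7,164.3). The key's outline runs from crop (180,108) to (203,225). The held handle goes up at crop col ~540 and the hinge dot is at (533,313). Now I measure the key line and the held handle.

Run:
```python
from h import *
d=snap("wrist"); im=d["img"].astype(float).mean(2)
m=(im>200).astype(np.uint8); m[:,300:]=0; m[:130]=0;m[195:]=0
n,l,st,ce=cv2.connectedComponentsWithStats(m); i=1+np.argmax(st[1:,4])
c=max(cv2.findContours(cv2.morphologyEx((l==i).astype(np.uint8),cv2.MORPH_OPEN,np.ones((9,9),np.uint8)),0,1)[0],key=cv2.contourArea)
e=cv2.fitEllipse(cv2.convexHull(c)); print("disc",e)
D=onz(d,*e[0],50); print("disc world",D)
# key outlines: dark thin lines inside disc, enhanced
x0,x1,y0,y1=int(e[0][0]-21),int(e[0][0]+22),int(e[0][1]-21),int(e[0][1]+22)
b=im[y0:y1,x0:x1]; k=cv2.GaussianBlur(b,(0,0),6)-b
yy,xx=np.mgrid[y0:y1,x0:x1]; k[np.hypot(xx-e[0][0],yy-e[0][1])>21]=0
big=cv2.resize(np.clip(k*20+80,0,255).astype(np.uint8),None,fx=12,fy=12,interpolation=cv2.INTER_CUBIC); cv2.imwrite("pics/key.png",big); print(x0,y0)
# handle centre line
s=d["s"]; zt=s["ee_pos"][2]; W=[]
for r in range(112,186,6):
    row=im[r,295:350]; w=np.nonzero(row>190)[0]; W.append(onz(d,295+w.mean(),r,zt+8)[:2])
W=np.array(W); p=np.polyfit(W[:,0],W[:,1],1); print("handle angle",np.degrees(np.arctan(p[0])),"tool yaw",s["ee_rot"][2]+180, "handle y at TCP x",np.polyval(p,s["ee_pos"][0]),s["ee_pos"])
```

```text
disc ((205.86184692382812, 163.80213928222656), (52.539188385009766, 56.21619415283203), 163.9051971435547)
disc world [615.89429598 -22.48014889  50.        ]
184 142
handle angle 5.457557510906109 tool yaw 5.995180372985203 handle y at TCP x 82.61762897279795 [639.43408754  81.78216189 149.3444836 ]
```

View pics/key.png

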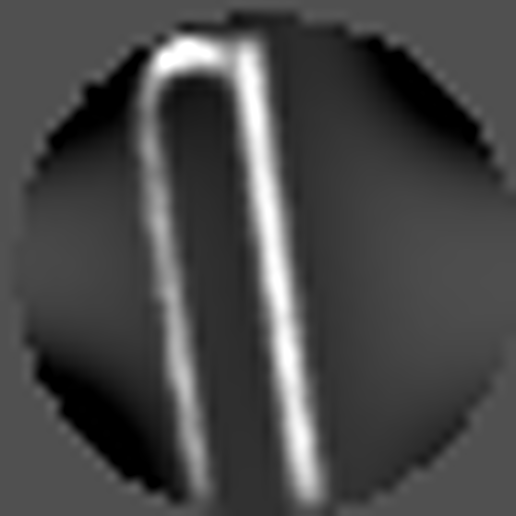

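The enlarged key picture shows two outline edges: the right one from (245,50) to (310,490), the left one from (150,120) to (205,490).

Run:
```python
from h import *
d=snap("wrist")
f=lambda u,v,z:onz(d,184+(u+.5)/12-.5,142+(v+.5)/12-.5,z)
for a,b,z in(((245,50),(310,490),50),((150,120),(205,490),59)):
    A,B=f(*a,z),f(*b,z); print(A,B,np.degrees(np.arctan2(*(A-B)[1::-1])))
```

```text
[599.45414631 -25.09113927  50.        ] [633.35671755 -18.53680288  50.        ] -169.05807641635016
[603.97071284 -29.25679625  59.        ] [631.8130208 -24.0325748  59.       ] -169.37281304788067
```

Run:
```python
from h import *
togo([607.7,-24.6,80],-168.7)
```

```text
delta [  42.9 -102.4   69.6] roll -1.06 force [-0.5  0.3 -5.4] t 5.25
```

>>> arm_command --rows '[{"delta_pos": [12,-28,5],"roll": -0.3,"jaw": 30},{"delta_pos": [26,-62,15],"roll": -0.7,"jaw": 30},{"delta_pos": [37,-90,35],"roll": -1.0,"jaw": 30},{"delta_pos": [43,-102.4,55],"roll": -1.06,"jaw": 30},{"delta_pos": [43,-102.4,67],"roll": -1.06,"jaw": 30},{"delta_pos": [43,-102.4,69.5],"roll": -1.06,"jaw": 30},{"delta_pos": [43,-102.4,69.5],"roll": -1.06,"jaw": 30},{"delta_pos": [43,-102.4,69.5],"roll": -1.06,"jaw": 30}]' --squeeze 40

```text
time_s: 5.92
ee_pos: [609.0, -24.8, 81.1]
ee_rot: [-180.0, 0.1, -168.7]
force: [0.0, -0.4, -4.2]
gripper_width: 39.8
gripper_force: 39.7
```

Run:
```python
from h import *
togo([607.7,-24.6,55.1],-168.7); s=env.state(); print(s["ee_pos"],s["ee_rot"])
```

```text
delta [ 1.2  0.5 26. ] roll 0.0 force [ 0.  -0.4 -4.2] t 5.92
[608.9501031  -24.83249202  81.14641395] [-1.79979009e+02  1.03852911e-01 -1.68682749e+02]
```

>>> arm_command --rows '[{"delta_pos": [1,0.4,6],"roll": 0,"jaw": 30},{"delta_pos": [1,0.4,12],"roll": 0,"jaw": 30},{"delta_pos": [1,0.4,15],"roll": 0,"jaw": 30},{"delta_pos": [1,0.4,17],"roll": 0,"jaw": 30},{"delta_pos": [1,0.4,19],"roll": 0,"jaw": 30},{"delta_pos": [1,0.4,20],"roll": 0,"jaw": 30}]' --squeeze 40

```text
time_s: 6.42
ee_pos: [606.9, -25.4, 60.0]
ee_rot: [-180.0, -0.0, -168.7]
force: [-0.7, 0.9, -5.0]
gripper_width: 39.6
gripper_force: 39.7
```

No contact force with the key about 6 mm into the pocket. I go on down.

>>> arm_command --rows '[{"delta_pos": [-0.4,0,2],"roll": 0,"jaw": 30},{"delta_pos": [-0.4,0,3.5],"roll": 0,"jaw": 30},{"delta_pos": [-0.4,0,4.5],"roll": 0,"jaw": 30},{"delta_pos": [-0.4,0,5.2],"roll": 0,"jaw": 30},{"delta_pos": [-0.4,0,5.7],"roll": 0,"jaw": 30},{"delta_pos": [-0.4,0,5.7],"roll": 0,"jaw": 30}]' --squeeze 40

```text
time_s: 6.92
ee_pos: [607.4, -25.4, 55.1]
ee_rot: [-180.0, 0.0, -168.7]
force: [-1.6, -0.3, -1.1]
gripper_width: 40.1
gripper_force: 39.7
```

>>> arm_command --rows '[{"delta_pos": [0,0,0.5],"roll": 0,"jaw": 30},{"delta_pos": [0,0,0.9],"roll": 0,"jaw": 30},{"delta_pos": [0,0,0.9],"roll": 0,"jaw": 30}]' --squeeze 40

```text
time_s: 7.17
ee_pos: [607.4, -25.4, 54.9]
ee_rot: [-180.0, 0.0, -168.7]
force: [-3.5, 1.1, 5.3]
gripper_width: 40.1
gripper_force: 39.7
```

Seated: z has stopped and the force is rising. I release, rise, and look.

>>> arm_command --rows '[{"delta_pos": [0,0,0],"roll": 0,"jaw": 65},{"delta_pos": [0,0,0],"roll": 0,"jaw": 65},{"delta_pos": [0,0,0],"roll": 0,"jaw": 65},{"delta_pos": [0,0,0],"roll": 0,"jaw": 65},{"delta_pos": [0,0,0],"roll": 0,"jaw": 65},{"delta_pos": [0,0,-15],"roll": 0,"jaw": 65},{"delta_pos": [0,0,-45],"roll": 0,"jaw": 65},{"delta_pos": [0,0,-75],"roll": 0,"jaw": 65},{"delta_pos": [0,0,-90],"roll": 0,"jaw": 65},{"delta_pos": [0,0,-95],"roll": 0,"jaw": 65},{"delta_pos": [0,0,-95],"roll": 0,"jaw": 65}]'

```text
time_s: 8.08
ee_pos: [608.2, -25.4, 149.9]
ee_rot: [-180.0, 0.2, -168.7]
force: [0.4, -0.2, 0.1]
gripper_width: 59.5
gripper_force: 0.0
```

```bash
cat >> h.py <<'E'
def wrench(fn=None,zb=50):
    """head disc centre and grip centre from wrist view, with black-grip mask"""
    d=snap("wrist",fn); im=d["img"]; hsv=cv2.cvtColor(im,cv2.COLOR_BGR2HSV)
    return d
E
python3 - <<'E'
from h import *
d=snap("wrist","w3.png"); print(d["s"]["ee_pos"],d["s"]["ee_rot"],d["s"]["gripper_width"])
E
```

```text
[608.15137593 -25.39886032 149.93463304] [-1.79954028e+02  1.66374345e-01 -1.68741906e+02] 59.547920863840126
```

View pics/w3.png

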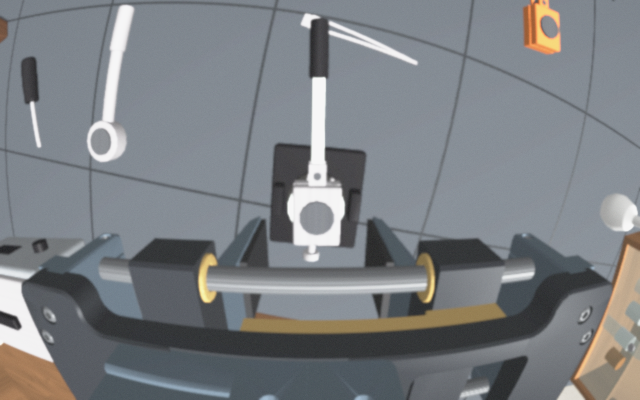

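The wrench sits on the key. The head disc is at (317,217), the handle is straight and the grip centre is near (319,48); the other things are undisturbed. I measure the grip and go to straddle it.

```bash
sed -i '/^def wrench/,$d' h.py
cat >> h.py <<'E'
def line(d,zb=50):
    """head's dark disc (orange/steel side ignored) and black grip: centres in world"""
    g=cv2.cvtColor(d["img"],cv2.COLOR_BGR2GRAY); return g
E
python3 - <<'E'
from h import *
d=snap("wrist"); g=cv2.cvtColor(d["img"],cv2.COLOR_BGR2GRAY)
p=np.argwhere(g[15:85,300:340]<60).mean(0)+[15,300]; h=g[196:240,298:338]; 
q=np.argwhere((h<150)&(np.hypot(*(np.mgrid[0:44,0:40]-np.array([21,19])[:,None,None]))<19)).mean(0)+[196,298]
G=onz(d,p[1],p[0],65); H=onz(d,q[1],q[0],80); print(p,q,G,H,np.hypot(*(G-H)[:2]),np.degrees(np.arctan2(*(H-G)[1::-1])))
u=(G-H)[:2]/np.hypot(*(G-H)[:2]); togo([*(H[:2]+130*u),42],np.degrees(np.arctan2(u[1],u[0])))
E
```

```text
[ 49.0989011  312.56043956] [219.23128342 315.8355615 ] [479.50948775 -53.6518898   65.        ] [614.80284513 -23.87010087  80.        ] 138.53247815789393 12.41438646683426
delta [121.4  -2.9 105.6] roll -0.23 force [ 0.5 -0.4 -0.7] t 8.18
```

The grip mask caught a tile joint (column 312 against the seen 319), so I keep the lateral shift at 0, which the jaw clearance allows.

>>> arm_command --rows '[{"delta_pos": [30,0,0],"roll": 0,"jaw": 38},{"delta_pos": [65,0,0],"roll": 0,"jaw": 38},{"delta_pos": [100,0,0],"roll": 0,"jaw": 38},{"delta_pos": [118,0,15],"roll": 0,"jaw": 38},{"delta_pos": [121,0,35],"roll": 0,"jaw": 38},{"delta_pos": [121,0,45],"roll": 0,"jaw": 38},{"delta_pos": [121,0,45],"roll": 0,"jaw": 38}]'

```text
time_s: 8.77
ee_pos: [486.4, -48.8, 100.7]
ee_rot: [179.9, -0.4, -168.8]
force: [1.3, -0.8, 0.5]
gripper_width: 35.1
gripper_force: 0.0
```

Run:
```python
from h import *
d=snap("wrist"); print(d["s"]["ee_pos"],d["s"]["ee_rot"],d["s"]["gripper_width"])
cv2.imwrite("pics/w4.png",d["img"][60:360,120:520])
```

```text
[486.39549274 -48.75658137 100.65544947] [ 179.88072141   -0.3648091  -168.75623884] 35.07262936516493
```

View pics/w4.png

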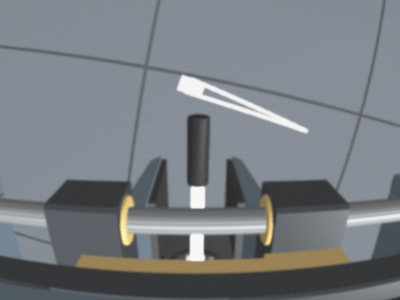

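The grip (crop col 198) is centred between the fingers (165 and 230), and the tweezer lies flat beyond it. I go down to z ≈ 42.

>>> arm_command --rows '[{"delta_pos": [0,0,20],"roll": 0,"jaw": 38},{"delta_pos": [0,0,45],"roll": 0,"jaw": 38},{"delta_pos": [0,0,57],"roll": 0,"jaw": 38},{"delta_pos": [0,0,58],"roll": 0,"jaw": 38},{"delta_pos": [0,0,58],"roll": 0,"jaw": 38}]'

```text
time_s: 9.23
ee_pos: [489.5, -48.9, 45.5]
ee_rot: [180.0, -0.0, -168.7]
force: [0.6, 0.4, 0.5]
gripper_width: 34.4
gripper_force: 0.0
```

```bash
cat > st.py <<'E'
from h import *
s=env.state(); p=np.array(s["ee_pos"]); C=np.array([615.5,-23.2]); v=p[:2]-C
R=Ro.from_euler('xyz',s["ee_rot"],degrees=True).as_matrix()
print("t",round(s["time_s"],2),"r",np.hypot(*v).round(1),"phi",np.degrees(np.arctan2(v[1],v[0]))%360,"yaw",s["ee_rot"][2]%360,"z",p[2].round(1),"F tool",(R.T@s["force"]).round(2),"w",round(s["gripper_width"],1))
E
python3 st.py
python3 - <<'E'
import numpy as np
for t in range(4,64,4): print(t,t/5,(130*(np.cos(np.radians(t))-1)).round(1),(130*np.sin(np.radians(t))).round(1))
E
```

```text
t 9.23 r 128.6 phi 191.53897141127803 yaw 191.27741755887027 z 45.5 F tool [-0.7   0.22 -0.46] w 34.4
4 0.8 -0.3 9.1
8 1.6 -1.3 18.1
12 2.4 -2.8 27.0
16 3.2 -5.0 35.8
20 4.0 -7.8 44.5
24 4.8 -11.2 52.9
28 5.6 -15.2 61.0
32 6.4 -19.8 68.9
36 7.2 -24.8 76.4
40 8.0 -30.4 83.6
44 8.8 -36.5 90.3
48 9.6 -43.0 96.6
52 10.4 -50.0 102.4
56 11.2 -57.3 107.8
60 12.0 -65.0 112.6
```

>>> arm_command --rows '[{"delta_pos": [0,2.3,1],"roll": 0,"jaw": 38},{"delta_pos": [0,4.5,1],"roll": 0,"jaw": 38},{"delta_pos": [-0.2,6.8,1],"roll": 0,"jaw": 38},{"delta_pos": [-0.3,9.1,1],"roll": 0,"jaw": 38},{"delta_pos": [-0.5,11.3,1],"roll": 0.2,"jaw": 38},{"delta_pos": [-0.7,13.6,1],"roll": 0.4,"jaw": 38},{"delta_pos": [-1,15.8,1],"roll": 0.6,"jaw": 38},{"delta_pos": [-1.3,18.1,1],"roll": 0.8,"jaw": 38},{"delta_pos": [-1.6,20.3,1],"roll": 1.0,"jaw": 38},{"delta_pos": [-2,22.6,1],"roll": 1.2,"jaw": 38},{"delta_pos": [-2.4,24.8,1],"roll": 1.4,"jaw": 38},{"delta_pos": [-2.8,27,1],"roll": 1.6,"jaw": 38},{"delta_pos": [-3.3,29.2,1],"roll": 1.8,"jaw": 38},{"delta_pos": [-3.9,31.4,1],"roll": 2.0,"jaw": 38},{"delta_pos": [-4.4,33.6,1],"roll": 2.2,"jaw": 38},{"delta_pos": [-5,35.8,1],"roll": 2.4,"jaw": 38}]'

```text
time_s: 10.57
ee_pos: [486.6, -12.7, 44.6]
ee_rot: [-180.0, -0.0, 179.2]
force: [0.8, -0.4, 0.4]
gripper_width: 34.7
gripper_force: 0.3
```

```bash
python3 st.py; python3 st.py
```

```text
t 10.57 r 129.3 phi 175.33781668871885 yaw 179.16100405761512 z 44.6 F tool [-0.78 -0.37 -0.38] w 34.7
t 10.57 r 129.3 phi 175.33781668871885 yaw 179.16100405761512 z 44.6 F tool [-0.78 -0.37 -0.38] w 34.7
```

>>> arm_command --rows '[{"delta_pos": [-0.2,2.25,0],"roll": 0.2,"jaw": 38},{"delta_pos": [-0.4,4.5,0],"roll": 0.4,"jaw": 38},{"delta_pos": [-0.65,6.7,0],"roll": 0.6,"jaw": 38},{"delta_pos": [-0.95,9,0],"roll": 0.8,"jaw": 38},{"delta_pos": [-1.3,11.2,0],"roll": 1.0,"jaw": 38},{"delta_pos": [-1.3,11.2,0],"roll": 1.0,"jaw": 38}]'

```text
time_s: 11.07
ee_pos: [488.0, -1.3, 44.6]
ee_rot: [180.0, -0.0, 174.2]
force: [0.7, -0.2, -0.6]
gripper_width: 34.8
gripper_force: 0.2
```

```bash
python3 st.py
```

```text
t 11.07 r 129.3 phi 170.27073908083446 yaw 174.2185787296304 z 44.6 F tool [-0.73 -0.11  0.65] w 34.8
```

>>> arm_command --rows '[{"delta_pos": [-0.2,2.25,0],"roll": 0.2,"jaw": 38},{"delta_pos": [-0.4,4.5,0],"roll": 0.4,"jaw": 38},{"delta_pos": [-0.65,6.7,0],"roll": 0.6,"jaw": 38},{"delta_pos": [-0.95,9,0],"roll": 0.8,"jaw": 38},{"delta_pos": [-0.95,9,0],"roll": 0.8,"jaw": 38}]'

```text
time_s: 11.48
ee_pos: [489.9, 7.5, 44.6]
ee_rot: [180.0, -0.0, 170.2]
force: [0.5, -0.2, 0.7]
gripper_width: 34.3
gripper_force: 0.2
```

>>> arm_command --rows '[{"delta_pos": [-0.2,2.25,0],"roll": 0.2,"jaw": 38},{"delta_pos": [-0.4,4.5,0],"roll": 0.4,"jaw": 38},{"delta_pos": [-0.65,6.7,0],"roll": 0.6,"jaw": 38},{"delta_pos": [-0.95,9,0],"roll": 0.8,"jaw": 38},{"delta_pos": [-0.95,9,0],"roll": 0.8,"jaw": 38}]'

```text
time_s: 11.9
ee_pos: [492.4, 16.2, 44.7]
ee_rot: [180.0, -0.0, 166.2]
force: [-0.6, 0.1, -0.6]
gripper_width: 34.9
gripper_force: 0.2
```

Run:
```python
from h import *
d=snap("wrist"); P=np.array(d["z_map"]); g=cv2.cvtColor(d["img"],cv2.COLOR_BGR2GRAY)
for r in (180,200,220,240): print(r,''.join('#' if v<60 else '+' if v>190 else '.' for v in g[r,250:390:2]))
```

```text
180 +.....................................................................
200 ..................#####...............................................
220 .................######...............................................
240 .............###..####...........................#####................
```

>>> arm_command --rows '[{"delta_pos": [-0.2,2.25,0],"roll": 0.2,"jaw": 38},{"delta_pos": [-0.4,4.5,0],"roll": 0.4,"jaw": 38},{"delta_pos": [-0.65,6.7,0],"roll": 0.6,"jaw": 38},{"delta_pos": [-0.95,9,0],"roll": 0.8,"jaw": 38},{"delta_pos": [-0.95,9,0],"roll": 0.8,"jaw": 38}]'

```text
time_s: 12.37
ee_pos: [495.4, 24.5, 44.6]
ee_rot: [-180.0, -0.0, 162.2]
force: [-0.5, -2.2, -0.5]
gripper_width: 34.5
gripper_force: 1.0
```

Contact is on the left finger and the resistance is rising, so the screw back is home. Small steps from here.

>>> arm_command --rows '[{"delta_pos": [-0.1,1.1,0],"roll": 0.1,"jaw": 38},{"delta_pos": [-0.2,2.25,0],"roll": 0.2,"jaw": 38},{"delta_pos": [-0.2,2.25,0],"roll": 0.2,"jaw": 38}]'

```text
time_s: 12.62
ee_pos: [496.2, 26.3, 44.6]
ee_rot: [-180.0, -0.0, 161.2]
force: [0.6, -2.8, 0.1]
gripper_width: 34.7
gripper_force: 1.4
```

>>> arm_command --rows '[{"delta_pos": [-0.1,1.1,0],"roll": 0.1,"jaw": 38},{"delta_pos": [-0.2,2.25,0],"roll": 0.2,"jaw": 38},{"delta_pos": [-0.2,2.25,0],"roll": 0.2,"jaw": 38}]'

```text
time_s: 12.87
ee_pos: [497.1, 28.4, 44.6]
ee_rot: [-180.0, -0.0, 160.2]
force: [-0.7, -3.6, 0.3]
gripper_width: 34.8
gripper_force: 1.9
```

>>> arm_command --rows '[{"delta_pos": [-0.1,1.1,0],"roll": 0.1,"jaw": 38},{"delta_pos": [-0.2,2.25,0],"roll": 0.2,"jaw": 38},{"delta_pos": [-0.2,2.25,0],"roll": 0.2,"jaw": 38}]'

```text
time_s: 13.12
ee_pos: [498.0, 30.4, 44.6]
ee_rot: [-180.0, -0.0, 159.2]
force: [-1.5, -4.9, 0.0]
gripper_width: 34.8
gripper_force: 2.4
```

>>> arm_command --rows '[{"delta_pos": [-0.1,1.1,0],"roll": 0.1,"jaw": 38},{"delta_pos": [-0.2,2.25,0],"roll": 0.2,"jaw": 38},{"delta_pos": [-0.2,2.25,0],"roll": 0.2,"jaw": 38}]'

```text
time_s: 13.37
ee_pos: [498.9, 32.3, 44.6]
ee_rot: [-179.9, -0.0, 158.3]
force: [-1.1, -5.8, 0.4]
gripper_width: 35.1
gripper_force: 2.8
```

>>> arm_command --rows '[{"delta_pos": [-0.1,1.1,0],"roll": 0.1,"jaw": 38},{"delta_pos": [-0.2,2.25,0],"roll": 0.2,"jaw": 38},{"delta_pos": [-0.2,2.25,0],"roll": 0.2,"jaw": 38}]'

```text
time_s: 13.62
ee_pos: [499.8, 34.1, 44.5]
ee_rot: [-179.9, -0.0, 157.3]
force: [-1.7, -6.5, -0.5]
gripper_width: 35.1
gripper_force: 3.3
```

>>> arm_command --rows '[{"delta_pos": [-0.1,1.1,0],"roll": 0.1,"jaw": 38},{"delta_pos": [-0.2,2.25,0],"roll": 0.2,"jaw": 38},{"delta_pos": [-0.2,2.25,0],"roll": 0.2,"jaw": 38}]'

```text
time_s: 13.87
ee_pos: [500.8, 36.1, 44.5]
ee_rot: [-179.9, -0.0, 156.3]
force: [-2.2, -6.8, 0.1]
gripper_width: 35.0
gripper_force: 3.3
```

>>> arm_command --rows '[{"delta_pos": [-0.1,1.1,0],"roll": 0.1,"jaw": 38},{"delta_pos": [-0.2,2.25,0],"roll": 0.2,"jaw": 38},{"delta_pos": [-0.2,2.25,0],"roll": 0.2,"jaw": 38}]'

```text
time_s: 14.12
ee_pos: [501.8, 38.1, 44.5]
ee_rot: [-179.9, -0.0, 155.3]
force: [-2.0, -7.5, 0.7]
gripper_width: 34.7
gripper_force: 3.3
```

>>> arm_command --rows '[{"delta_pos": [-0.1,1.1,0],"roll": 0.1,"jaw": 38},{"delta_pos": [-0.2,2.25,0],"roll": 0.2,"jaw": 38},{"delta_pos": [-0.2,2.25,0],"roll": 0.2,"jaw": 38}]'

```text
time_s: 14.37
ee_pos: [502.9, 40.1, 44.5]
ee_rot: [-179.9, -0.0, 154.2]
force: [-1.0, -5.8, -0.2]
gripper_width: 34.7
gripper_force: 3.1
```

```bash
python3 st.py
```

```text
t 14.37 r 129.2 phi 150.6563262879023 yaw 154.2423694970994 z 44.5 F tool [-1.66 -5.66  0.19] w 34.7
```

The force peaked at about 7.7 N and is now falling, so the hinge is breaking over. One more small step to be sure.

>>> arm_command --rows '[{"delta_pos": [-0.1,1.1,0],"roll": 0.1,"jaw": 38},{"delta_pos": [-0.2,2.25,0],"roll": 0.2,"jaw": 38},{"delta_pos": [-0.2,2.25,0],"roll": 0.2,"jaw": 38}]'

```text
time_s: 14.62
ee_pos: [504.1, 42.2, 44.5]
ee_rot: [-179.9, -0.0, 153.2]
force: [-1.0, -4.4, 0.7]
gripper_width: 34.9
gripper_force: 2.6
```

```bash
python3 - <<'E'
from h import *
d=snap("wrist"); cv2.imwrite("pics/w5.png",d["img"][120:400,160:460]); t=snap("top"); im=t["img"][140:250,260:360]
c=np.zeros((560,760,3),np.uint8); c[:550,:500]=cv2.resize(im,None,fx=5,fy=5,interpolation=cv2.INTER_CUBIC); cv2.imwrite("pics/t5.png",c[:550,:500])
E
python3 st.py
```

```text
t 14.72 r 129.2 phi 149.580649569732 yaw 153.24780281304666 z 44.5 F tool [-0.53 -5.93 -0.22] w 34.6
```

View pics/t5.png

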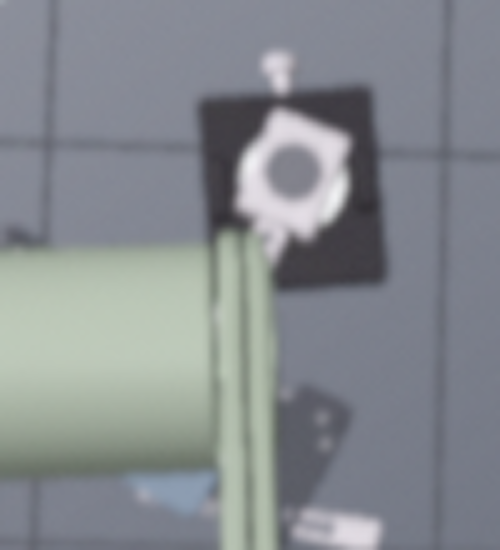

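The top view shows the wrench head turned on the key at crop (292,170), with the holder undisturbed; the arm hides the handle. The force has fallen from about 7.7 to about 5 N. One more degree makes the break-over definite and stays well short of the stop.

>>> arm_command --rows '[{"delta_pos": [-0.1,1.1,0],"roll": 0.1,"jaw": 38},{"delta_pos": [-0.2,2.25,0],"roll": 0.2,"jaw": 38},{"delta_pos": [-0.2,2.25,0],"roll": 0.2,"jaw": 38}]'

```text
time_s: 14.97
ee_pos: [505.5, 44.5, 44.6]
ee_rot: [-180.0, -0.0, 152.2]
force: [-1.6, -4.5, 0.3]
gripper_width: 34.5
gripper_force: 2.0
```

The click is definite (force down to about 4.7 N). I back off slowly so that the handle springs straight.

>>> arm_command --rows '[{"delta_pos": [0.2,-2.25,0],"roll": -0.2,"jaw": 38},{"delta_pos": [0.3,-4.5,0],"roll": -0.4,"jaw": 38},{"delta_pos": [0.4,-6.7,0],"roll": -0.6,"jaw": 38},{"delta_pos": [0.4,-9,0],"roll": -0.8,"jaw": 38},{"delta_pos": [0.4,-11.2,0],"roll": -1.0,"jaw": 38},{"delta_pos": [0.3,-13.5,0],"roll": -1.2,"jaw": 38},{"delta_pos": [0.2,-16,0],"roll": -1.4,"jaw": 38},{"delta_pos": [0,-18,0],"roll": -1.6,"jaw": 38},{"delta_pos": [-0.2,-20,0],"roll": -1.8,"jaw": 38},{"delta_pos": [-0.5,-22,0],"roll": -2.0,"jaw": 38},{"delta_pos": [-0.9,-25,0],"roll": -2.2,"jaw": 38},{"delta_pos": [-1.2,-27,0],"roll": -2.3,"jaw": 38},{"delta_pos": [-1.2,-27,0],"roll": -2.3,"jaw": 38}]'

```text
time_s: 16.05
ee_pos: [495.0, 20.0, 44.9]
ee_rot: [179.9, 0.1, 163.8]
force: [-0.4, 0.3, -0.5]
gripper_width: 34.6
gripper_force: 0.0
```

```bash
python3 st.py
python3 - <<'E'
from h import *
d=snap("wrist","w6.png"); g=cv2.cvtColor(d["img"],cv2.COLOR_BGR2GRAY)
for r in (195,205,215,225,235): print(r,''.join('#' if v<60 else '+' if v>190 else '.' for v in g[r,250:390:2]))
E
```

```text
t 16.05 r 128.1 phi 160.2730522921105 yaw 163.7504687528479 z 44.9 F tool [0.51 0.15 0.49] w 34.6
195 ..................####................................................
205 ..................#####...............................................
215 ..................####................................................
225 ................#######..........................###..................
235 ..............##..#####..........................####.................
```

>>> arm_command --rows '[{"delta_pos": [0,-2,0],"roll": 0,"jaw": 38},{"delta_pos": [0,-4,0],"roll": 0,"jaw": 38},{"delta_pos": [0,-6,0],"roll": 0,"jaw": 38},{"delta_pos": [0,-6,0],"roll": 0,"jaw": 38}]'

```text
time_s: 16.43
ee_pos: [492.5, 14.0, 44.7]
ee_rot: [-180.0, 0.0, 163.7]
force: [1.3, 0.3, 0.6]
gripper_width: 34.7
gripper_force: 0.0
```

```bash
python3 st.py
python3 - <<'E'
from h import *
d=snap("wrist","w7.png"); g=cv2.cvtColor(d["img"],cv2.COLOR_BGR2GRAY)
for r in (195,205,215,225,235): print(r,''.join('#' if v<60 else '+' if v>190 else '.' for v in g[r,250:390:2]))
E
```

```text
t 16.43 r 128.5 phi 163.1893268825556 yaw 163.74576531071529 z 44.7 F tool [-1.16  0.64 -0.55] w 34.7
195 ........................#########.....................................
205 ........................#####.........................................
215 ........................####..........................................
225 ................#.......#####....................###..................
235 ..............##........#####....................####.................
```

The grip is now free and centred between the fingers. I rise straight up.

>>> arm_command --rows '[{"delta_pos": [0,0,-8],"roll": 0,"jaw": 38},{"delta_pos": [0,0,-25],"roll": 0,"jaw": 38},{"delta_pos": [0,0,-50],"roll": 0,"jaw": 38},{"delta_pos": [0,0,-80],"roll": 0,"jaw": 38},{"delta_pos": [0,0,-110],"roll": 0,"jaw": 38},{"delta_pos": [-40,0,-120],"roll": 0,"jaw": 38},{"delta_pos": [-80,0,-125],"roll": 0,"jaw": 38},{"delta_pos": [-110,0,-125],"roll": 0,"jaw": 38},{"delta_pos": [-110,0,-125],"roll": 0,"jaw": 38},{"delta_pos": [-110,0,-125],"roll": 0,"jaw": 38}]'

```text
time_s: 17.32
ee_pos: [598.8, -16.9, 169.5]
ee_rot: [-180.0, -0.0, 163.7]
force: [-0.4, -0.2, -0.1]
gripper_width: 34.7
gripper_force: 0.0
```

```bash
python3 st.py
python3 - <<'E'
from h import *
d=snap("wrist","w8.png")
E
```

```text
t 17.32 r 17.8 phi 159.18331833341864 yaw 163.71433423954895 z 169.5 F tool [ 0.32 -0.26  0.12] w 34.7
```

View pics/w8.png

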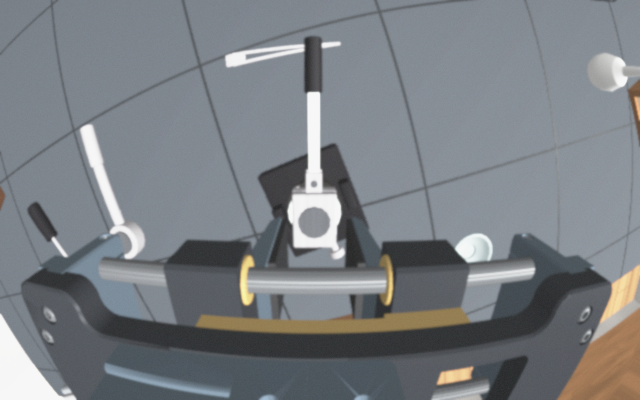

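The wrench sits on the key with its head disc at (314,220), handle straight up to the grip at (313,65). The tweezer, opener and other things are in place, and the robot is clear. I hand in.

```bash
python3 -c "
from workcell import env
print(env.job_done())"
```

```text
the job is handed in; nothing more can be done
None
```

The wrench is seated on the key. I turned it clockwise until the hinge broke over at about 7.7 N, stopped short of the hard stop and let go; the handle looks straight again, nothing else I could see had moved, and the job was handed in at about 17 s (no verdict came back).

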